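Clamp the polishing barrel in the vise and screw its lid home

TASK

The small polishing barrel stands loose in the blue bench vise with its orange lid only partly screwed on. Crank the vise shut until it grips the barrel firmly enough to keep it from turning, then screw the lid clockwise until it is fully home. Leave the barrel clamped upright and do not disturb the pliers, tape roll and hammer.

Things in the scene. Friction and masses are not known exactly. Their poses are not given: they have to be found in the camera images.
- vise: Blue machine vise fixed to the bench, 100 mm wide (x), screw along y. Origin: centre of its underside on the bench. Bed under the barrel 45 mm high, y = -130 to 70 mm; fixed jaw at the -y end, 105 mm high, gripping face at y = -100 mm; end plate at y = 50 to 70 mm, 103 mm high. Feet 22 mm high reach to x = -80 and 80 mm. The crank stands out of the +y end.
- jaw: Blue moving jaw, 96 mm wide, 34 mm thick, top 105 mm above the bench. Origin: on its gripping face (which looks to vise -y), 46 mm above the bench; axes as the vise. It advances 16 mm towards the fixed jaw per turn of the crank (jaw opening 96 mm at crank 0). The screw holds it where it is left.
- crank (a joint): Crank angle, rad. 0: handle straight up, vise open. Grows (closing) clockwise seen from vise +y: from the top to vise -x, then down; stop at 14.1. Friction 0.3 N m (9 N at the handle) also keeps it clamped when let go. Once the barrel is pinched between both jaws the effort rises as it turns on; at about 14 N at the handle the barrel is held firmly.
- crank_grip (a point): Centre of the red crank handle, a freely spinning sleeve 17 mm across and 62 mm long, lying parallel to the vise's y axis, running round a circle of 35 mm radius in a vertical plane. This point's own axes spin with the sleeve: use only the position.
- crank_center (a point): Fixed centre of the circle on which crank_grip runs: on the screw axis, 75 mm above the bench, 132 mm from the vise origin along vise +y. Axes as the vise.
- barrel: Grey round polishing barrel with two black bands and a yellow neck, 70 mm in diameter, 0.3 to 0.55 kg, upright and loose between the jaws. Origin: centre of its underside, z up. Body wall to 72 mm, sloping shoulder to 81 mm, then the neck with the lid. Unclamped it spins with the lid.
- lid (a joint): How far the orange lid is unscrewed, in rad: 0 is fully home (a stop), grows anticlockwise from above, at most 5.2. The lid turns on the barrel's upright axis, sinks 1.5 mm per rad as it is screwed down, and cannot come off. It drags with about 0.3 N m; at the stop the twist needed shoots up.
- lid_top (a point): Centre of the top of the round orange lid: 58 mm in diameter, 26 mm tall, with a white line on top; the yellow neck shows beneath it while unscrewed. When home the top is 110 mm above the barrel's underside. x axis along the white line (turns with the lid), z up.
- pliers: Bystander: pliers with blue handles, 155 mm long, lying flat. Origin near the middle.
- tape: Bystander: pale tape roll 72 mm across, 25 mm tall. Origin: centre of its underside.
- hammer: Bystander: hammer, 200 mm long, lying flat along its x axis. Origin at its middle on the bench.

How it is judged:
By the outcome, as a careful person would: the job done as asked, in the order asked, and still so for the second after the job is handed in, with the robot touching nothing.
It also fails if it takes over 72 s, if anything falls off the work surface, if the arm or the gripper's body presses on something with over 40 N, if the wrist force passes 120 N, or if a joint passes its speed limit or range.

ROBOT

A 6-joint arm with a two-finger parallel gripper is mounted at the origin on the work surface. World frame = base frame: x ahead of the robot, y to its left, z up, the work surface at z = 0. Lengths are in mm, angles in degrees, forces in N, time in s.
With the tool pointing down it reaches from about 300 to 850 mm from the base axis. Payload 4.2 kg.
Tool frame: the origin (TCP) lies midway between the tips of the shut fingers; the grasp point (between the pads) lies 19 mm behind it; z points along the fingers, y is the line along which they close (so a half turn about z gives the same grasp; the last joint's range is limited). The gripper opens to 91 mm and grips with 3 to 60 N. Pads are 32 mm wide; open, the fingers measure 118 mm over their backs; the gripper's body (76 mm by 178 mm) begins 60 mm behind the grasp point.
Start: joints at [70.76, 18.312, 89.639, -0, 72.044, -1.146], TCP at [178.584, 546.581, 213.976] pointing down, gripper open.
Joint ranges: [-177.97, 177.97], [-48.28, 115.42], [12.27, 149.76], [-77.06, 257.06], [2.81, 150.46], [-146.56, 146.56]. Speed limits (degrees/s): [147.25, 147.25, 180, 180, 180, 180].

INTERFACE

Orientations are given as [roll, pitch, yaw] about the fixed x, y, z axes, in that order (R = Rz(yaw) Ry(pitch) Rx(roll)).
In Python, from workcell import env gives the robot as it stands.
- The arm moves only by the tool send_rows, never from a script. Its argument "steps" is a list that holds one entry, the list of rows, each a list of 5 numbers: the shift along the tool's x, y, z scaled (see below), then the turn about the tool's z scaled (see below), then the opening, from 0 (shut) to 1 (fully open). In form: [[[dx, dy, dz, yaw, fingers], ...]]. A call has 1 to 5 rows; each row shifts and turns the commanded pose from where the row before left it, along the tool's axes as they then stand; what a row does not reach is not made up. The controller multiplies each number of a shift by 0.04 m and each number of a turn by 0.12 rad. A row lasts 1/12 s, in which the tool goes at most 41.7 mm and 7.16 degrees, less where a joint would pass 70% of its speed; a pose out of reach is approached as far as the arm can. A call with a number of a shift or a turn outside -1 to 1 is refused whole. A call with a gripper value outside its range is refused whole. The fingers move at their own pace and stop on an object; "squeeze" is the grip in N (left out, the last holds). Time passes only in rows, so rows that do not move let the fingers close. It gives the time, the measured TCP pose, the force, the opening and the grip force at its end, in the units of the state.
- env.state(): the state, without advancing time (a new reading comes with each control period).
- env.grab_frame(name): name is "side" or "top" or "wrist"; returns a dict with "pixels" (384x512x3 uint8, red, green, blue), "depth" (384x512 float32, mm along the optical axis (not along the pixel's ray), 0 where there is no reading), "intrinsics" (3x3 intrinsics, pixels), "dist" ([k1, k2, p1, p2, k3] as OpenCV has them; the pictures are not rectified), "cam_to_world" (4x4, takes a point from camera to world coordinates). Camera axes: x right, y down, z forward; pixel columns grow to the right and rows downward; lengths in mm; the calibration is good to about 2 mm. A picture is of the moment at which its call begins.
- env.job_done(): hands the job in; it is judged then, once.
The state is a dict: "time_s": time; "qpos": joint angles; "qvel": joint speeds; "effort": joint torques, N m; "ee_pos": TCP position; "ee_rot": TCP orientation; "force": force on the tool from outside, world axes, zero at the start; "torque": the same for the moment, N m; "gripper_width": finger opening in mm; "gripper_force": force on a finger pad.
Only numpy, scipy, OpenCV 4.12 (cv2) and the standard library are available. Lean on these libraries where they do the work, as an engineer would, in place of code of your own. Each camera call takes 0.05 s, during which the arm holds its last target. There are 200 camera calls.

## Working session

There is one attempt and no reset: what is moved stays moved. The work goes in short steps, Python scripts to look and compute and a tool call to move; the robot and the scene stay as the last step left them, time stands still between calls to the robot, and variables do not carry over. Pictures are saved under pics/ and viewed, at most 10 in all, crops included, and the job is handed in when it is done.

Besides the shell and the picture viewer there is one more tool, called after ">>>" by a JSON object that holds its "fn" and its "kwargs". send_rows: Moves the arm, as the interface text tells. Shifts and turns lie within -1 to 1; 1 stands for 0.04 m of shift or 0.12 rad of turn. Its arguments: {"type":"object","properties":{"steps":{"type":"array"},"squeeze":{"type":"number"}},"required":["steps"]}

```bash
mkdir -p pics; ls; cat > h.py <<'E'
import numpy as np, cv2
from workcell import env
def grab(n,save=None):
    f=env.grab_frame(n)
    if save: cv2.imwrite('pics/'+save,cv2.cvtColor(f['pixels'],cv2.COLOR_RGB2BGR))
    return f
def cloud(f):
    d=f['depth'];h,w=d.shape
    uv=np.stack(np.meshgrid(np.arange(w),np.arange(h)),-1).reshape(-1,1,2).astype(np.float64)
    n=cv2.undistortPoints(uv,np.array(f['intrinsics']),np.array(f['dist'])).reshape(h,w,2)
    p=np.concatenate([n*d[...,None],d[...,None]],-1)
    T=np.array(f['cam_to_world']);P=p@T[:3,:3].T+T[:3,3];P[d==0]=np.nan
    return P
E
python3 - <<'E'
from h import *
for n in ['top','side']:
    f=grab(n,n+'0.png');P=cloud(f);np.savez('/tmp/'+n,P=P,px=f['pixels']);print(np.round(f['cam_to_world']))
a=np.hstack([cv2.imread('pics/top0.png'),cv2.imread('pics/side0.png')]);cv2.imwrite('pics/both0.png',cv2.resize(a,(800,300)))
print(env.state())
E
```

```text
pics
[[ 0.000e+00 -1.000e+00  0.000e+00  4.240e+02]
 [-1.000e+00 -0.000e+00 -0.000e+00  4.000e+00]
 [ 0.000e+00 -0.000e+00 -1.000e+00  1.111e+03]
 [ 0.000e+00  0.000e+00  0.000e+00  1.000e+00]]
[[   1.   -0.    0.  393.]
 [  -0.   -1.    1. -601.]
 [   0.   -1.   -1.  877.]
 [   0.    0.    0.    1.]]
{'time_s': 0.1, 'qpos': array([ 7.07593103e+01,  1.83470413e+01,  8.96977317e+01, -1.29769424e-03,
        7.20437322e+01, -1.14576659e+00]), 'qvel': array([ 0.02688859, -0.05408517, -0.2448226 , -0.04554449,  0.02068413,
        0.08615173]), 'effort': array([ 2.03420495e-04, -4.13329983e+01, -2.32507843e+01,  7.28329760e-02,
        4.22331796e-02, -3.62315916e-05]), 'ee_pos': array([178.45095412, 546.14743162, 213.22515588]), 'ee_rot': array([-1.79911488e+02, -5.36135012e-04,  1.61905477e+02]), 'force': array([-0.34624175, -0.17357826,  0.4345424 ]), 'torque': array([-0.02824252, -0.01316686,  0.08994647]), 'gripper_force': 0.0, 'gripper_width': 90.9187674151469}
```

View pics/top0.png

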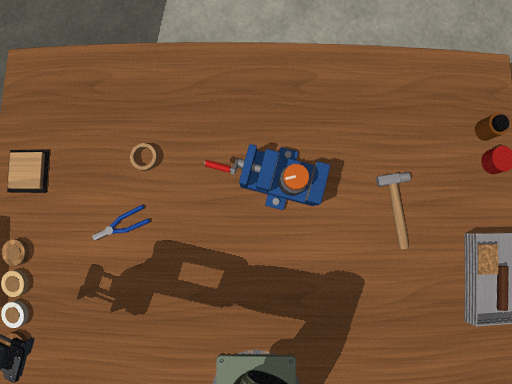

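View pics/side0.png

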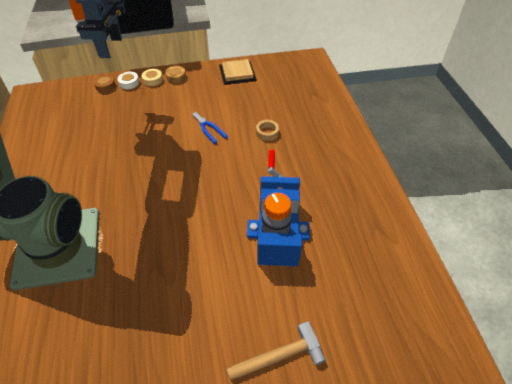

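Top view: vise at about (290,178), with the lid at (296,178) and the red handle at (205–232,165). Vise +y points image-left (world +y). The hammer is at (395,210), the tape at (145,157) and the pliers at (122,222).

```bash
python3 - <<'E'
from h import *
for n in ['top','side']:
    z=np.load(f'/tmp/{n}.npz');P=z['P'];hsv=cv2.cvtColor(z['px'],cv2.COLOR_RGB2HSV)
    H,S,V=[hsv[...,i].astype(int) for i in range(3)]
    x,y,zz=P[...,0],P[...,1],P[...,2]
    roi=(abs(x-470)<150)&(y>-250)&(y<180)&(zz>15)
    red=roi&((H<4)|(H>174))&(S>170)
    org=roi&(H>=5)&(H<15)&(S>200)&(zz>120)
    blu=roi&(H>100)&(H<125)&(S>120)&(zz>85)
    for nm,m in [('red',red),('org',org),('blu',blu)]:
        q=P[m];
        print(n,nm,len(q))
        if not len(q): continue
        print(np.round([q.min(0),np.median(q,0),q.max(0)],1).tolist())
        if nm!='org' :
            c=q[:,:2].mean(0);u,s,vt=np.linalg.svd(q[:,:2]-c);print('axis',vt[0],np.degrees(np.arctan2(vt[0,1],vt[0,0])),c)
        else:
            t=q[q[:,2]>np.percentile(q[:,2],70)-4];(r)=cv2.minEnclosingCircle(t[:,:2].astype(np.float32));print(r,np.median(t[:,2]))
    b=P[blu]
    if n=='top':
        print('minrect blue',cv2.minAreaRect(b[:,:2].astype(np.float32)))
        # low feet
        f=roi&(H>100)&(H<125)&(S>120)&(zz>17)&(zz<28);print('feet',f.sum(),cv2.minAreaRect(P[f][:,:2].astype(np.float32)))
        a=cv2.resize(z['px'][130:230,190:350],None,fx=5,fy=5,interpolation=cv2.INTER_CUBIC);cv2.imwrite('pics/topc.png',a[...,::-1])
E
```

```text
top red 150
[[567.8, 66.6, 97.7], [579.6, 96.8, 107.6], [594.0, 126.9, 113.2]]
axis [-0.24189382 -0.97030272] -103.99834237992035 [579.95464243  97.01459969]
top org 435
[[522.4, -114.2, 139.1], [550.3, -87.0, 160.2], [577.7, -58.2, 165.2]]
((550.2398681640625, -86.35979461669922), 28.117929458618164) 160.42545797354262
top blu 1373
[[493.1, -172.3, 86.0], [562.8, -29.7, 104.2], [619.9, 44.8, 119.6]]
axis [-0.2155734  -0.97648764] -102.44916972911905 [561.94343133 -61.73813149]
minrect blue ((563.9747314453125, -64.33831787109375), (202.52606201171875, 97.98959350585938), 75.83830261230469)
feet 36 ((502.7053527832031, -46.816802978515625), (192.31459045410156, 30.61856460571289), 75.60983276367188)
side red 81
[[567.1, 66.3, 102.1], [577.9, 91.6, 107.9], [588.8, 123.6, 112.3]]
axis [-0.23543419 -0.97189029] -103.61721831643115 [578.09471908  92.29214238]
side org 349
[[520.8, -116.5, 125.6], [554.0, -103.1, 158.6], [577.9, -63.0, 163.3]]
((549.2679443359375, -89.15811157226562), 28.537860870361328) 159.74272728569986
side blu 1336
[[492.1, -175.0, 85.1], [557.1, -133.7, 103.7], [619.8, 40.5, 109.3]]
axis [-0.21923084 -0.97567302] -102.66386080425045 [557.16558433 -83.98893542]
```

View pics/topc.png

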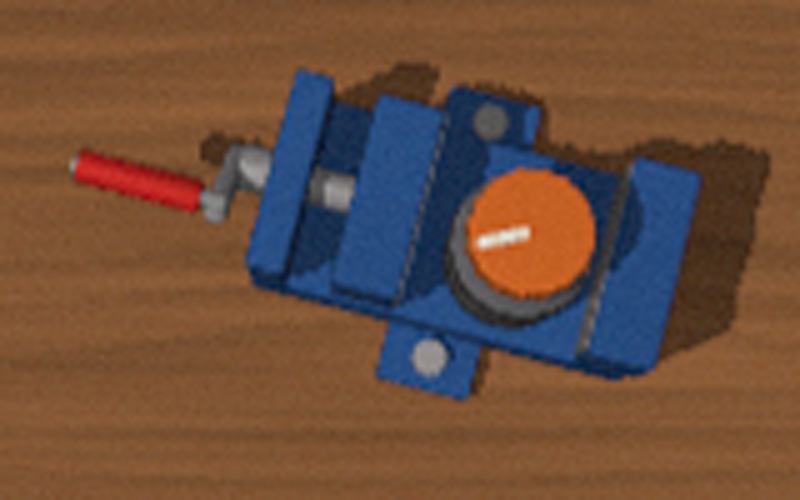

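```bash
cat >> h.py <<'E'
from scipy.spatial.transform import Rotation as Ro
def plan(tgt,yaw,nmin=1,p=None,y0=None):
    """rows (scaled) from current pose to tgt/yaw, tool down; shift in axes before that row's turn"""
    s=env.state(); p=np.array(s['ee_pos'] if p is None else p,float); y=s['ee_rot'][2] if y0 is None else y0
    tgt=np.array(tgt,float); dy=yaw-y   # no wrap
    n=int(max(nmin,np.ceil(np.linalg.norm(tgt-p)/39),np.ceil(abs(np.radians(dy))/.119)))
    out=[]
    for i in range(n):
        R=Ro.from_euler('xyz',[180,0,y],degrees=True)
        d=R.inv().apply((tgt-p)/n)/40
        out.append(np.round([*d,-np.radians(dy/n)/.12],3).tolist()); y+=dy/n
    return out
E
python3 - <<'E'
from h import *
for r in plan([581,102,150],75.9): print(r)
E
```

```text
[-0.813, -0.464, 0.099, 0.782]
[-0.853, -0.386, 0.099, 0.782]
[-0.886, -0.304, 0.099, 0.782]
[-0.91, -0.22, 0.099, 0.782]
[-0.927, -0.134, 0.099, 0.782]
[-0.935, -0.046, 0.099, 0.782]
[-0.936, 0.041, 0.099, 0.782]
[-0.928, 0.129, 0.099, 0.782]
[-0.912, 0.215, 0.099, 0.782]
[-0.887, 0.3, 0.099, 0.782]
[-0.855, 0.381, 0.099, 0.782]
[-0.816, 0.46, 0.099, 0.782]
[-0.769, 0.534, 0.099, 0.782]
[-0.716, 0.604, 0.099, 0.782]
[-0.656, 0.668, 0.099, 0.782]
[-0.591, 0.727, 0.099, 0.782]
```

>>> {"fn": "send_rows", "kwargs": {"steps": [[[-0.81,-0.46,0.1,0.78,1],[-0.85,-0.39,0.1,0.78,1],[-0.89,-0.3,0.1,0.78,1],[-0.91,-0.22,0.1,0.78,1],[-0.93,-0.13,0.1,0.78,1]]]}}

```text
time_s: 0.52
ee_pos: [305.2, 406.5, 193.4]
ee_rot: [-180.0, 0.0, 134.9]
force: [0.9, 0.6, 0.5]
gripper_width: 91.2
gripper_force: 0.0
```

>>> {"fn": "send_rows", "kwargs": {"steps": [[[-0.94,-0.05,0.1,0.78,1],[-0.94,0.04,0.1,0.78,1],[-0.93,0.13,0.1,0.78,1],[-0.91,0.21,0.1,0.78,1],[-0.89,0.3,0.1,0.78,1]]]}}

```text
time_s: 0.93
ee_pos: [431.3, 267.2, 173.6]
ee_rot: [-180.0, -0.0, 108.0]
force: [0.4, 0.4, -0.3]
gripper_width: 91.4
gripper_force: 0.0
```

>>> {"fn": "send_rows", "kwargs": {"steps": [[[-0.85,0.38,0.1,0.78,1],[-0.82,0.46,0.1,0.78,1],[-0.77,0.53,0.1,0.78,1],[-0.72,0.6,0.1,0.78,1],[-0.66,0.67,0.1,0.78,1]]]}}

```text
time_s: 1.35
ee_pos: [557.1, 128.4, 153.4]
ee_rot: [-180.0, 0.0, 81.2]
force: [0.4, 0.3, -0.3]
gripper_width: 91.0
gripper_force: 0.0
```

>>> {"fn": "send_rows", "kwargs": {"steps": [[[-0.59,0.73,0.1,0.78,1],[0,0,0,0,1],[0,0,0,0,1]]]}}

```text
time_s: 1.6
ee_pos: [582.2, 100.9, 148.8]
ee_rot: [-179.9, 0.0, 75.9]
force: [-0.8, 0.3, 0.7]
gripper_width: 91.1
gripper_force: 0.0
```

```bash
python3 - <<'E'
from h import *
f=grab('wrist','w1.png');P=cloud(f);s=env.state();print(s['ee_pos'],s['ee_rot'],s['force'],s['qpos'])
hsv=cv2.cvtColor(f['pixels'],cv2.COLOR_RGB2HSV);H,S=hsv[...,0].astype(int),hsv[...,1]
m=((H<4)|(H>174))&(S>170)&(P[...,2]>60)&(P[...,2]<130)
q=P[m];print(len(q),q.min(0),np.median(q,0),q.max(0))
u=np.array([np.sin(np.radians(14.1)),np.cos(np.radians(14.1))]);v=np.array([u[1],-u[0]])
for k,o in [('y',u),('x',v)]:
    t=q[:,:2]@o;print(k,np.percentile(t,[1,99]),np.median(t))
print(np.percentile(q[:,2],97),np.degrees(np.arctan2(*cv2.fitLine(q[:,:2].astype(np.float32),cv2.DIST_HUBER,0,.01,.01)[:2].ravel())))
E
```

```text
[581.40555542 101.97394303 149.15951365] [-1.79884170e+02  1.32762390e-02  7.60554451e+01] [-0.69053834  0.11546011  0.11890668] [8.81319896e+00 2.23976022e+01 9.31598906e+01 3.60628626e-02
 6.45544598e+01 2.27422409e+01]
1724 [566.24979983  67.78115643 102.32136581] [580.83090636 100.4400592  109.1867799 ] [594.61742704 129.04899891 111.97820307]
y [207.2084107  266.74483053] 239.03818858100504
x [531.50184122 546.58884706] 538.7653725069747
111.0625823586088 14.393622
```

View pics/w1.png

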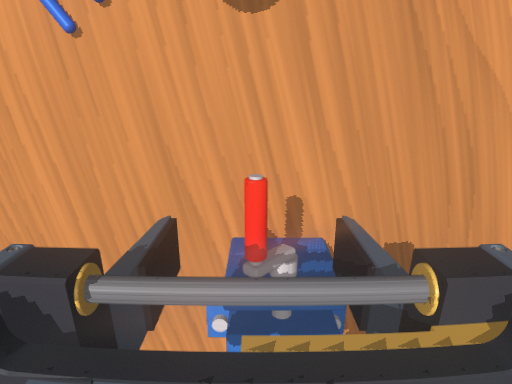

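The handle spans roughly (256,178)–(256,258), centred between the fingers. It needs only a straight descent.

>>> {"fn": "send_rows", "kwargs": {"steps": [[[0,0,0.55,0,1],[0,0,0.55,0,1],[0,0,0.56,0,1],[0,0,0,0,0],[0,0,0,0,0]]], "squeeze": 30}}

```text
time_s: 2.07
ee_pos: [580.3, 103.5, 83.1]
ee_rot: [-179.8, 0.0, 76.2]
force: [-0.4, 0.8, 0.9]
gripper_width: 80.8
gripper_force: 0.0
```

>>> {"fn": "send_rows", "kwargs": {"steps": [[[0,0,0,0,0],[0,0,0,0,0],[0,0,0,0,0],[0,0,0,0,0]]]}}

```text
time_s: 2.4
ee_pos: [582.4, 102.6, 84.7]
ee_rot: [179.9, -0.1, 76.1]
force: [-0.1, -0.2, -0.1]
gripper_width: 53.9
gripper_force: 0.0
```

>>> {"fn": "send_rows", "kwargs": {"steps": [[[0,0,0,0,0],[0,0,0,0,0],[0,0,0,0,0],[0,0,0,0,0],[0,0,0,0,0]]]}}

```text
time_s: 2.82
ee_pos: [581.8, 102.4, 83.5]
ee_rot: [-180.0, -0.0, 76.1]
force: [0.1, 0.4, -1.0]
gripper_width: 20.6
gripper_force: 0.0
```

>>> {"fn": "send_rows", "kwargs": {"steps": [[[0,0,0,0,0],[0,0,0,0,0],[0,0,0,0,0]]]}}

```text
time_s: 3.07
ee_pos: [582.0, 102.3, 83.5]
ee_rot: [180.0, -0.0, 76.1]
force: [0.4, -1.1, 1.0]
gripper_width: 16.4
gripper_force: 30.0
```

```bash
python3 - <<'E'
from h import *
s=env.state();print(s['ee_pos'],s['force'],s['gripper_width'],s['gripper_force'])
t=0.73+0.4*np.arange(26);y=-35*np.sin(t)/40;z=-35*np.cos(t)/40
for i in range(25): print(round(t[i+1],2),np.round([y[i+1]-y[i],z[i+1]-z[i]],2), '' if (i+1)%5 else '--')
E
```

```text
[581.9768593  102.32942576  83.51764102] [ 0.36286016 -1.12978703  1.01323944] 16.41159382895007 30.001526176929474
1.13 [-0.21  0.28] 
1.53 [-0.08  0.34] 
1.93 [0.06 0.34] 
2.33 [0.18 0.29] 
2.73 [0.28 0.2 ] --
3.13 [0.34 0.07] 
3.53 [ 0.34 -0.07] 
3.93 [ 0.29 -0.19] 
4.33 [ 0.19 -0.29] 
4.73 [ 0.06 -0.34] --
5.13 [-0.08 -0.34] 
5.53 [-0.2  -0.28] 
5.93 [-0.3  -0.18] 
6.33 [-0.34 -0.05] 
6.73 [-0.34  0.08] --
7.13 [-0.28  0.21] 
7.53 [-0.17  0.3 ] 
7.93 [-0.04  0.35] 
8.33 [0.09 0.33] 
8.73 [0.22 0.27] --
9.13 [0.31 0.17] 
9.53 [0.35 0.03] 
9.93 [ 0.33 -0.1 ] 
10.33 [ 0.26 -0.23] 
10.73 [ 0.16 -0.31] --
```

>>> {"fn": "send_rows", "kwargs": {"steps": [[[0,-0.21,0.28,0,0],[0,-0.08,0.34,0,0],[0,0.06,0.34,0,0],[0,0.18,0.29,0,0],[0,0.28,0.2,0,0]]]}}

```text
time_s: 3.48
ee_pos: [589.0, 100.5, 26.0]
ee_rot: [-179.8, 0.0, 76.1]
force: [-4.4, -1.2, 12.7]
gripper_width: 16.3
gripper_force: 30.0
```

>>> {"fn": "send_rows", "kwargs": {"steps": [[[0,0.34,0.06,0,0],[0,0.34,-0.08,0,0],[0,0.29,-0.2,0,0],[0,0.19,-0.29,0,0],[0,0.06,-0.34,0,0]]]}}

```text
time_s: 3.9
ee_pos: [638.5, 88.0, 55.8]
ee_rot: [-179.9, 0.1, 76.1]
force: [2.7, -0.7, -10.5]
gripper_width: 16.2
gripper_force: 30.0
```

>>> {"fn": "send_rows", "kwargs": {"steps": [[[0,-0.08,-0.34,0,0],[0,-0.2,-0.28,0,0],[0,-0.3,-0.18,0,0],[0,-0.34,-0.05,0,0],[0,-0.34,0.08,0,0]]]}}

```text
time_s: 4.32
ee_pos: [592.4, 99.6, 90.8]
ee_rot: [179.5, -0.0, 76.2]
force: [13.4, -6.7, -10.6]
gripper_width: 16.2
gripper_force: 30.0
```

>>> {"fn": "send_rows", "kwargs": {"steps": [[[0,-0.28,0.21,0,0],[0,-0.17,0.3,0,0],[0,-0.04,0.35,0,0],[0,0.09,0.33,0,0],[0,0.22,0.27,0,0]]]}}

```text
time_s: 4.73
ee_pos: [580.0, 102.8, 33.2]
ee_rot: [-179.9, -0.0, 76.1]
force: [-4.5, 0.4, 10.3]
gripper_width: 16.0
gripper_force: 30.0
```

>>> {"fn": "send_rows", "kwargs": {"steps": [[[0,0.31,0.17,0,0],[0,0.35,0.03,0,0],[0,0,0,0,0]]]}}

```text
time_s: 4.98
ee_pos: [604.9, 96.5, 22.7]
ee_rot: [-179.5, 0.0, 76.0]
force: [-2.6, 1.9, -2.6]
gripper_width: 16.3
gripper_force: 30.0
```

```bash
cat >> h.py <<'E'
C=np.array([603.2,92.8,75.]);v=np.array([.970,-.2436,0])
def crank():
    s=env.state();d=s['ee_pos']-C;a=d@v;b=d[2]+19;th=np.arctan2(-a,b);F=s['force']
    tx,tz=-np.cos(th),-np.sin(th)
    print('th',th%6.2832+6.2832,'r',np.hypot(a,b),'Ftan',-(F@v*tx+F[2]*tz),'F',F,s['gripper_width'])
E
python3 - <<'E'
from h import *
crank()
t=9.53+0.15*np.arange(16);y=-35*np.sin(t)/40;z=-35*np.cos(t)/40
for i in range(15): print(round(t[i+1],2),np.round([y[i+1]-y[i],z[i+1]-z[i]],3))
E
```

```text
th 9.447570949106911 r 33.3292936235539 Ftan 3.02403081785131 F [-2.5759792   1.91510023 -2.6175975 ] 16.347731910657128
9.68 [ 0.129 -0.024]
9.83 [ 0.124 -0.043]
9.98 [ 0.116 -0.061]
10.13 [ 0.106 -0.077]
10.28 [ 0.093 -0.092]
10.43 [ 0.078 -0.105]
10.58 [ 0.062 -0.116]
10.73 [ 0.044 -0.124]
10.88 [ 0.025 -0.129]
11.03 [ 0.005 -0.131]
11.18 [-0.014 -0.13 ]
11.33 [-0.034 -0.127]
11.48 [-0.052 -0.12 ]
11.63 [-0.07  -0.111]
11.78 [-0.085 -0.099]
```

>>> {"fn": "send_rows", "kwargs": {"steps": [[[0,0.13,-0.02,0,0],[0,0.12,-0.04,0,0],[0,0.12,-0.06,0,0],[0,0,0,0,0]]]}}

```text
time_s: 5.32
ee_pos: [617.4, 93.4, 25.6]
ee_rot: [-179.4, 0.1, 76.0]
force: [-3.3, 3.6, -11.8]
gripper_width: 16.2
gripper_force: 30.0
```

```bash
python3 -c "from h import *;crank()"
```

```text
th 9.846188110486032 r 33.30099293155347 Ftan 8.594782593448766 F [ -3.33757656   3.63941129 -11.81240664] 16.228420626961864
```

>>> {"fn": "send_rows", "kwargs": {"steps": [[[0,0.11,-0.08,0,0],[0,0.09,-0.09,0,0],[0,0,0,0,0]]]}}

```text
time_s: 5.57
ee_pos: [629.3, 90.4, 34.2]
ee_rot: [-179.9, 0.0, 76.1]
force: [0.7, 0.9, -17.6]
gripper_width: 16.4
gripper_force: 30.0
```

```bash
python3 -c "from h import *;crank()"
```

```text
th 10.296757964239028 r 33.88520698417346 Ftan 13.183424692945866 F [  0.68402352   0.85503466 -17.60258613] 16.350961664275303
```

>>> {"fn": "send_rows", "kwargs": {"steps": [[[0,0.08,-0.1,0,0],[0,0,0,0,0]]], "squeeze": 45}}

```text
time_s: 5.73
ee_pos: [633.1, 89.5, 39.2]
ee_rot: [-180.0, 0.0, 76.1]
force: [1.0, 1.8, -20.1]
gripper_width: 16.0
gripper_force: 45.0
```

```bash
python3 -c "from h import *;crank()"
```

```text
th 10.48174460259317 r 34.242264403224915 Ftan 17.239358960655387 F [  1.01138185   1.75449667 -20.10841821] 15.981206189722919
```

>>> {"fn": "send_rows", "kwargs": {"steps": [[[0,0.06,-0.12,0,0],[0,0,0,0,0]]]}}

```text
time_s: 5.9
ee_pos: [635.7, 88.8, 44.1]
ee_rot: [180.0, 0.0, 76.1]
force: [2.3, 1.0, -22.8]
gripper_width: 15.8
gripper_force: 45.0
```

```bash
python3 -c "from h import *;crank()"
```

```text
th 10.645319084550483 r 34.554772998483635 Ftan 20.738837558586788 F [  2.25903471   1.03542441 -22.78804872] 15.773720079357886
```

>>> {"fn": "send_rows", "kwargs": {"steps": [[[0,0,0,0,0.8],[0,0,0,0,0.8],[0,0,0,0,0.8],[0,0,0,0,0.8],[0,0,0,0,0.8]]]}}

```text
time_s: 6.32
ee_pos: [636.6, 89.2, 46.5]
ee_rot: [179.8, -0.1, 76.1]
force: [0.3, -0.3, 0.5]
gripper_width: 46.9
gripper_force: 0.0
```

>>> {"fn": "send_rows", "kwargs": {"steps": [[[0.1,0,-0.9,0,1],[0.1,0,-0.95,0,1],[0,0,-0.95,0,1],[0,0,-0.95,0,1],[0,0,-0.95,0,1]]]}}

```text
time_s: 6.73
ee_pos: [637.1, 96.9, 235.3]
ee_rot: [179.9, -0.0, 76.1]
force: [1.2, 0.6, -0.7]
gripper_width: 79.7
gripper_force: 0.0
```

```bash
python3 - <<'E'
from h import *
print(env.state()['ee_pos'])
for r in plan([547.5,-96.,235],201): print(r)
for n in ['side','top']:
    f=grab(n,n+'1.png');P=cloud(f);hsv=cv2.cvtColor(f['pixels'],cv2.COLOR_RGB2HSV)
    H,S=hsv[...,0].astype(int),hsv[...,1]
    x,y,zz=P[...,0],P[...,1],P[...,2]
    m=(H>=5)&(H<15)&(S>200)&(zz>150)&(zz<170)&(abs(x-550)<60)&(abs(y+90)<60)
    q=P[m];print(n,len(q))
    if len(q)>20: print(cv2.minEnclosingCircle(q[:,:2].astype(np.float32)),np.median(q[:,2]))
    m=((H<4)|(H>174))&(S>170)&(zz>20)&(zz<130)&(abs(x-600)<60)&(y>40);q=P[m]
    if len(q): print('red',len(q),np.median(q,0),np.median(q@v)-C@v)
E
```

```text
[637.10736578  96.88072853 235.33469364]
[-0.275, -0.054, 0.0, -0.956]
[-0.267, -0.085, 0.0, -0.956]
[-0.255, -0.115, 0.0, -0.956]
[-0.24, -0.143, 0.0, -0.956]
[-0.223, -0.17, 0.0, -0.956]
[-0.202, -0.194, 0.0, -0.956]
[-0.178, -0.216, 0.0, -0.956]
[-0.152, -0.235, 0.0, -0.956]
[-0.124, -0.251, 0.0, -0.956]
[-0.095, -0.263, 0.0, -0.956]
[-0.064, -0.272, 0.0, -0.956]
[-0.032, -0.278, 0.0, -0.956]
[-0.0, -0.28, 0.0, -0.956]
[0.032, -0.278, 0.0, -0.956]
[0.063, -0.273, 0.0, -0.956]
[0.094, -0.264, 0.0, -0.956]
[0.124, -0.251, 0.0, -0.956]
[0.151, -0.235, 0.0, -0.956]
[0.177, -0.216, 0.0, -0.956]
side 103
((546.3548583984375, -95.81388092041016), 29.028409957885742) 157.55261674464452
red 72 [630.72307328  83.90541684  63.98387819] 28.42517360991019
top 425
((547.8059692382812, -94.18836212158203), 28.323495864868164) 160.23532007558185
red 26 [632.3165964   90.27234644  63.31777374] 29.267285865641497
```

>>> {"fn": "send_rows", "kwargs": {"steps": [[[-0.275,-0.055,0,-0.95,1],[-0.27,-0.085,0,-0.95,1],[-0.255,-0.115,0,-0.95,1],[-0.24,-0.145,0,-0.95,1],[-0.22,-0.17,0,-0.95,1]]]}}

```text
time_s: 7.25
ee_pos: [612.9, 45.7, 232.4]
ee_rot: [180.0, 0.0, 109.1]
force: [-0.2, -0.7, -0.2]
gripper_width: 91.4
gripper_force: 0.0
```

>>> {"fn": "send_rows", "kwargs": {"steps": [[[-0.2,-0.195,0,-0.95,1],[-0.18,-0.215,0,-0.95,1],[-0.15,-0.235,0,-0.95,1],[-0.125,-0.25,0,-0.95,1],[-0.095,-0.265,0,-0.95,1]]]}}

```text
time_s: 7.67
ee_pos: [589.0, -5.0, 232.3]
ee_rot: [-180.0, 0.0, 141.7]
force: [-0.4, -0.6, -0.8]
gripper_width: 91.2
gripper_force: 0.0
```

>>> {"fn": "send_rows", "kwargs": {"steps": [[[-0.065,-0.27,0,-0.95,1],[-0.03,-0.28,0,-0.95,1],[0,-0.28,0,-0.95,1],[0.03,-0.28,0,-0.95,1],[0.065,-0.275,0,-0.95,1]]]}}

```text
time_s: 8.08
ee_pos: [564.9, -55.7, 232.4]
ee_rot: [-180.0, 0.0, 174.4]
force: [1.2, -0.3, 0.2]
gripper_width: 91.0
gripper_force: 0.0
```

>>> {"fn": "send_rows", "kwargs": {"steps": [[[0.095,-0.265,0,-0.95,1],[0.125,-0.25,0,-0.95,1],[0.15,-0.235,0,-0.95,1],[0.175,-0.215,0,-0.95,1],[0,0,0,0,1]]]}}

```text
time_s: 8.5
ee_pos: [545.1, -96.8, 232.5]
ee_rot: [-180.0, -0.0, -159.8]
force: [-0.5, 0.4, 0.7]
gripper_width: 91.3
gripper_force: 0.0
```

```bash
python3 - <<'E'
from h import *
f=grab('wrist','w2.png');P=cloud(f);s=env.state();print(s['ee_pos'],s['ee_rot'],s['qpos'],s['force'])
hsv=cv2.cvtColor(f['pixels'],cv2.COLOR_RGB2HSV);H,S=hsv[...,0].astype(int),hsv[...,1]
zz=P[...,2];m=(H>=3)&(H<17)&(S>180)&(zz>152)&(zz<170)&(abs(P[...,0]-547)<45)&(abs(P[...,1]+95)<45);q=P[m]
print(len(q),cv2.minEnclosingCircle(q[:,:2].astype(np.float32)),np.percentile(q[:,2],[10,50,90]))
px=f['pixels'];w=(hsv[...,2]>170)&(S<60)&(zz>152)&(zz<170)&(abs(P[...,0]-547)<35)&(abs(P[...,1]+95)<35);wq=P[w][:,:2].astype(np.float32)
if len(wq)>10:
    c=wq.mean(0);print('line',c,cv2.minAreaRect(wq))
r=plan([547.3,-95.2,132],s['ee_rot'][2]);print(r)
E
```

```text
[545.6252929  -95.91022511 232.46512219] [ 1.79998538e+02  1.40988808e-02 -1.60015942e+02] [-1.11642599e+01  1.57673420e+01  9.06026437e+01  8.90523403e-03
  7.36187044e+01 -1.21150829e+02] [-0.71408066  0.82836062 -0.28413505]
3607 ((547.5643310546875, -94.67769622802734), 30.120885848999023) [160.2487309  161.19981703 162.03581394]
line [544.75806 -80.55219] ((556.715576171875, -77.98541259765625), (30.01344108581543, 23.46092987060547), 11.727767944335938)
[[-0.015, 0.001, 0.837, -0.0], [-0.015, 0.001, 0.837, -0.0], [-0.015, 0.001, 0.837, -0.0]]
```

View pics/w2.png

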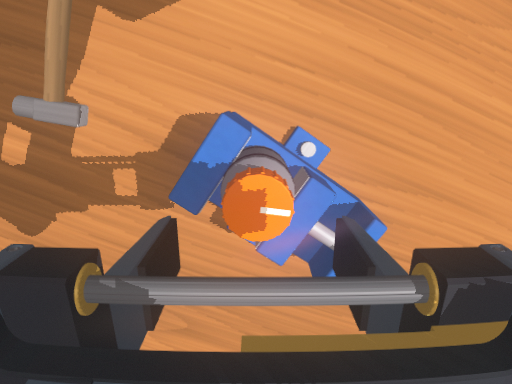

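The lid is at about (258,207), midway between the fingers, and the barrel is seated between the jaws. Next I descend and grip it.

>>> {"fn": "send_rows", "kwargs": {"steps": [[[-0.05,0,0.8,0,1],[0,0,0.8,0,1],[0,0,0.8,0,1],[0,0,0,0,0.4],[0,0,0,0,0.4]]], "squeeze": 40}}

```text
time_s: 8.97
ee_pos: [547.3, -94.0, 135.4]
ee_rot: [179.9, -0.2, -159.9]
force: [0.3, -0.2, 0.5]
gripper_width: 80.7
gripper_force: 0.0
```

>>> {"fn": "send_rows", "kwargs": {"steps": [[[0,0,0,0,0.4],[0,0,0,0,0.4],[0,0,0,0,0.4],[0,0,0,0,0.4],[0,0,0,0,0.4]]]}}

```text
time_s: 9.38
ee_pos: [549.0, -94.3, 138.1]
ee_rot: [-180.0, 0.2, -159.8]
force: [0.1, 2.9, 6.2]
gripper_width: 57.0
gripper_force: 40.0
```

>>> {"fn": "send_rows", "kwargs": {"steps": [[[0,0,0.004,0.8,0.4],[0,0,0.004,0.8,0.4],[0,0,0.004,0.8,0.4],[0,0,0.004,0.8,0.4],[0,0,0.004,0.8,0.4]]]}}

```text
time_s: 9.8
ee_pos: [549.0, -94.6, 137.4]
ee_rot: [180.0, 0.2, 172.5]
force: [-0.9, 2.5, 5.6]
gripper_width: 57.2
gripper_force: 40.0
```

```bash
cat >> h.py <<'E'
def lid(save=None):
    s=env.state();print(np.round(s['ee_pos'],1),np.round(s['ee_rot'][2],1),'q6',round(s['qpos'][5],1),'F',np.round(s['force'],1),'T',np.round(s['torque'],2),s['gripper_width'].round(1),'t',s['time_s'])
E
python3 -c "from h import *;lid()"
```

```text
Traceback (most recent call last):
  File "h.py", line 32, in lid
    s=env.state();print(np.round(s['ee_pos'],1),np.round(s['ee_rot'][2],1),'q6',round(s['qpos'][5],1),'F',np.round(s['force'],1),'T',np.round(s['torque'],2),s['gripper_width'].round(1),'t',s['time_s'])
                                                                                                                                                             ^^^^^^^^^^^^^^^^^^^^^^^^
AttributeError: 'float' object has no attribute 'round'
```

```bash
sed -i "s/s\['gripper_width'\].round(1)/round(s['gripper_width'],1)/" h.py; python3 -c "from h import *;lid()"
```

```text
[549.  -94.6 137.4] 172.5 q6 -93.5 F [-0.9  2.5  5.6] T [0.3  0.13 0.31] 57.2 t 9.8
```

>>> {"fn": "send_rows", "kwargs": {"steps": [[[0,0,0.005,0.9,0.4],[0,0,0.005,0.9,0.4],[0,0,0.005,0.9,0.4],[0,0,0.005,0.9,0.4],[0,0,0.005,0.9,0.4]]]}}

```text
time_s: 10.22
ee_pos: [548.9, -94.9, 136.5]
ee_rot: [179.9, 0.2, 141.5]
force: [-0.6, 1.1, 7.6]
gripper_width: 57.1
gripper_force: 40.0
```

```bash
python3 -c "from h import *;lid()"
```

```text
[548.9 -94.9 136.5] 141.5 q6 -62.5 F [-0.6  1.1  7.6] T [0.12 0.29 0.25] 57.1 t 10.2167
```

>>> {"fn": "send_rows", "kwargs": {"steps": [[[0,0,0.005,0.9,0.4],[0,0,0.005,0.9,0.4],[0,0,0.005,0.9,0.4],[0,0,0.005,0.9,0.4],[0,0,0.005,0.9,0.4]]]}}

```text
time_s: 10.63
ee_pos: [548.7, -95.1, 135.7]
ee_rot: [179.9, 0.1, 110.6]
force: [-2.1, 1.3, 8.8]
gripper_width: 57.1
gripper_force: 40.0
```

```bash
python3 -c "from h import *;lid()"
```

```text
[548.7 -95.1 135.7] 110.6 q6 -31.6 F [-2.1  1.3  8.8] T [0.02 0.5  0.28] 57.1 t 10.6333
```

>>> {"fn": "send_rows", "kwargs": {"steps": [[[0,0,0.006,0.9,0.4],[0,0,0.006,0.9,0.4],[0,0,0.006,0.9,0.4],[0,0,0.006,0.9,0.4],[0,0,0.006,0.9,0.4]]]}}

```text
time_s: 11.05
ee_pos: [548.4, -95.1, 134.8]
ee_rot: [179.9, 0.0, 79.6]
force: [-1.9, 1.3, 12.2]
gripper_width: 57.3
gripper_force: 40.0
```

>>> {"fn": "send_rows", "kwargs": {"steps": [[[0,0,0.006,0.9,0.4],[0,0,0.006,0.9,0.4],[0,0,0.006,0.9,0.4]]]}}

```text
time_s: 11.3
ee_pos: [548.2, -94.9, 134.2]
ee_rot: [179.9, -0.0, 61.1]
force: [-3.5, 1.7, 13.2]
gripper_width: 57.4
gripper_force: 40.0
```

```bash
python3 -c "from h import *;lid()"
```

```text
[548.2 -94.9 134.2] 61.1 q6 18.0 F [-3.5  1.7 13.2] T [0.19 0.9  0.29] 57.4 t 11.3
```

>>> {"fn": "send_rows", "kwargs": {"steps": [[[0,0,0.005,0.9,0.4],[0,0,0.005,0.9,0.4],[0,0,0.005,0.9,0.4]]]}}

```text
time_s: 11.55
ee_pos: [548.1, -94.9, 133.7]
ee_rot: [179.9, -0.0, 42.5]
force: [-4.1, 2.0, 12.8]
gripper_width: 57.3
gripper_force: 40.0
```

```bash
python3 -c "from h import *;lid()"
```

```text
[548.1 -94.9 133.7] 42.5 q6 36.5 F [-4.1  2.  12.8] T [0.23 0.93 0.28] 57.3 t 11.55
```

>>> {"fn": "send_rows", "kwargs": {"steps": [[[0,0,0.004,0.9,0.4],[0,0,0.004,0.9,0.4],[0,0,0.004,0.9,0.4],[0,0,0.004,0.9,0.4]]]}}

```text
time_s: 11.88
ee_pos: [548.0, -94.7, 133.1]
ee_rot: [180.0, -0.1, 17.7]
force: [-3.9, 1.6, 12.5]
gripper_width: 57.1
gripper_force: 40.0
```

```bash
python3 -c "from h import *;lid()"
```

```text
[548.  -94.7 133.1] 17.7 q6 61.3 F [-3.9  1.6 12.5] T [0.39 1.02 0.29] 57.1 t 11.8833
```

>>> {"fn": "send_rows", "kwargs": {"steps": [[[0,0,0.004,0.6,0.4],[0,0,0.004,0.6,0.4],[0,0,0,0,0.4]]]}}

```text
time_s: 12.13
ee_pos: [548.0, -94.6, 132.8]
ee_rot: [180.0, -0.1, 9.6]
force: [-4.2, 1.8, 13.4]
gripper_width: 56.9
gripper_force: 40.0
```

```bash
python3 -c "from h import *;lid()"
```

```text
[548.  -94.6 132.8] 9.6 q6 69.4 F [-4.2  1.8 13.4] T [ 0.3   0.98 -0.02] 56.9 t 12.1333
```

>>> {"fn": "send_rows", "kwargs": {"steps": [[[0,0,0.003,0.6,0.4],[0,0,0.003,0.6,0.4],[0,0,0.003,0.6,0.4]]]}}

```text
time_s: 12.38
ee_pos: [548.0, -94.5, 132.5]
ee_rot: [-180.0, -0.1, -2.8]
force: [-4.0, 2.2, 14.4]
gripper_width: 57.3
gripper_force: 40.0
```

```bash
python3 -c "from h import *;lid()"
```

```text
[548.  -94.5 132.5] -2.8 q6 81.8 F [-4.   2.2 14.4] T [0.48 1.05 0.25] 57.3 t 12.3833
```

>>> {"fn": "send_rows", "kwargs": {"steps": [[[0,0,0.003,0.6,0.4],[0,0,0.003,0.6,0.4]]]}}

```text
time_s: 12.55
ee_pos: [548.0, -94.5, 132.3]
ee_rot: [-180.0, -0.1, -11.0]
force: [-4.2, 3.1, 13.0]
gripper_width: 57.0
gripper_force: 40.0
```

```bash
python3 -c "from h import *;lid()"
```

```text
[548.  -94.5 132.3] -11.0 q6 90.0 F [-4.2  3.1 13. ] T [0.63 0.96 0.91] 57.0 t 12.55
```

>>> {"fn": "send_rows", "kwargs": {"steps": [[[0,0,0,0.2,0.4]]]}}

```text
time_s: 12.63
ee_pos: [548.0, -94.4, 132.3]
ee_rot: [180.0, -0.1, -12.2]
force: [-4.6, 3.0, 13.8]
gripper_width: 57.5
gripper_force: 40.0
```

```bash
python3 -c "from h import *;lid()"
```

```text
[548.  -94.4 132.3] -12.2 q6 91.2 F [-4.6  3.  13.8] T [0.7  0.92 1.37] 57.5 t 12.6333
```

The twist torque jumped from 0.3 to 1.37 N m, so the lid is at its stop. I'll release, retreat and check.

>>> {"fn": "send_rows", "kwargs": {"steps": [[[0,0,0,0,1],[0,0,0,0,1],[0,0,0,0,1],[0,0,0,0,1],[0,0,0,0,1]]]}}

```text
time_s: 13.05
ee_pos: [547.8, -94.8, 129.1]
ee_rot: [180.0, 0.0, -12.3]
force: [0.4, 0.8, 0.1]
gripper_width: 88.0
gripper_force: 0.0
```

>>> {"fn": "send_rows", "kwargs": {"steps": [[[0,0,-0.6,0,1],[0,0,-0.9,0,1],[0,0,-0.9,0,1],[0,0,-0.9,0,1],[0,0,-0.9,0,1]]]}}

```text
time_s: 13.47
ee_pos: [547.6, -94.8, 298.9]
ee_rot: [180.0, 0.0, -12.3]
force: [1.9, -0.5, 0.5]
gripper_width: 91.1
gripper_force: 0.0
```

>>> {"fn": "send_rows", "kwargs": {"steps": [[[-0.9,0,0,0,1],[-0.9,0,0,0,1],[-0.9,0,0,0,1],[-0.9,0,0,0,1],[0,0,0,0,1]]]}}

```text
time_s: 13.88
ee_pos: [401.1, -63.0, 297.5]
ee_rot: [180.0, 0.2, -12.2]
force: [-0.1, -0.2, -1.6]
gripper_width: 90.8
gripper_force: 0.0
```

```bash
python3 - <<'E'
from h import *
lid()
ims=[]
for n in ['top','side']:
    f=grab(n);P=cloud(f);hsv=cv2.cvtColor(f['pixels'],cv2.COLOR_RGB2HSV);H,S=hsv[...,0].astype(int),hsv[...,1];zz=P[...,2]
    m=(H>=5)&(H<15)&(S>200)&(zz>145)&(zz<170)&(abs(P[...,0]-550)<60)&(abs(P[...,1]+90)<60);q=P[m]
    if len(q)>9: print(n,len(q),cv2.minEnclosingCircle(q[:,:2].astype(np.float32)),np.percentile(q[:,2],[25,50,75]))
    c=f['pixels'][120:270,180:430] if n=='top' else f['pixels'][100:250,170:420]
    ims.append(cv2.resize(c,None,fx=2,fy=2,interpolation=cv2.INTER_CUBIC))
cv2.imwrite('pics/end.png',np.vstack(ims)[...,::-1])
E
```

```text
[401.1 -63.  297.5] -12.2 q6 91.7 F [-0.1 -0.2 -1.6] T [0.01 0.17 0.01] 90.8 t 13.8833
top 423 ((547.7110595703125, -94.22041320800781), 28.55504035949707) [153.7010792  154.79720831 155.96986724]
side 136 ((547.307861328125, -97.40440368652344), 28.789888381958008) [150.27453082 153.07092523 154.69459158]
```

View pics/end.png

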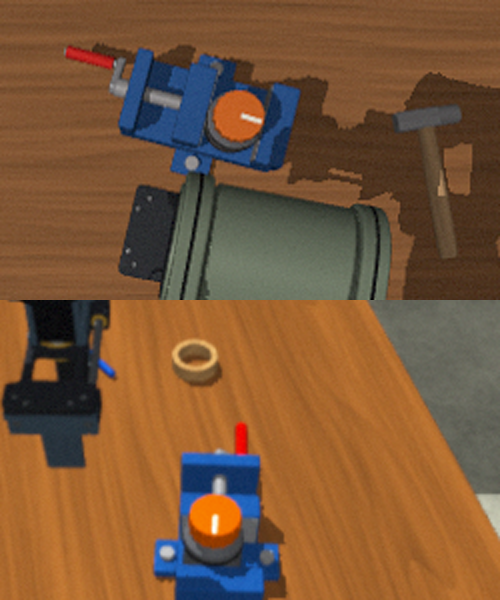

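The lid (240,117 in the upper half) now has its top at 154.8 mm, against 155 mm when home. The barrel is upright between the jaws, and the tape roll, hammer and visible pliers handle are undisturbed.

```bash
python3 -c "from h import *;print(env.job_done())"
```

```text
the job is handed in; nothing more can be done
None
```

The job is handed in: the vise grips the barrel at about 20 N at the crank handle (14 N holds it firmly), the lid is screwed down to its stop, the barrel is upright, and nothing else was touched.

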